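# Shift the hole punch past its spring detent

### The arm

A 6-joint arm with a two-finger parallel gripper is mounted at the origin on the work surface. World frame = base frame: x ahead of the robot, y to its left, z up, the work surface at z = 0. Lengths are in m, angles in rad, forces in N, time in s.
With the tool pointing down it reaches from about 0.375 to 0.975 m from the base axis. Payload 3.8 kg.
Tool frame: the origin (TCP) lies on the centre line of the jaws, within the pads' length; the fingertips stand 14 mm ahead of it and the grasp point (between the pads) lies 5 mm behind it; z points along the fingers, y is the line along which they close (so a half turn about z gives the same grasp; the last joint's range is limited). The gripper opens to 85 mm and grips with 20 to 120 N. Pads are 22 mm wide; open, the fingers measure 114 mm over their backs; the gripper's body (76 mm by 85 mm) begins 54 mm behind the grasp point. The pads swing forward as they close: fully open they stand 13 mm farther back than shut.
Start: joints at [-1.165, 0.264, 1.604, -0, 1.274, -0.037], TCP at [0.289, -0.61, 0.245] pointing down, gripper open.
Joint ranges: [-2.63, 2.63], [-0.94, 2.18], [0.31, 2.57], [-1.31, 4.45], [0, 2.66], [-2.55, 2.55]. Speed limits (rad/s): [2.57, 2.57, 3.14, 3.14, 3.14, 3.14].

### API

Orientations are given as a rotation vector (axis times angle).
In Python, from workcell import bot, eyes, spot_in gives the robot as it stands.
- The arm moves only by the tool carry_out, never from a script. Its argument "series" is text: rows parted by semicolons, each of 4 numbers parted by spaces: the shift along the world's x, y, z in m, then the turn about the world's z in degrees. In form: tx ty tz roll; .... A call has 1 to 20 rows; each row shifts and turns the commanded pose from where the row before left it; what a row does not reach is not made up. A row lasts 1/8 s, in which the tool goes at most 62.5 mm and 10.7 degrees, less where a joint would pass 70% of its speed; a pose out of reach is approached as far as the arm can. A call is refused whole if a number of a shift passes 0.0625 or a number of a turn 10.7, either way. A call with a gripper value outside its range is refused whole. "jaw" is the gripper command: -1 is shut, 1 is fully open, values between are in proportion, set as the call begins (left out, the last holds). The fingers move at their own pace and stop on an object; "grip_force" is the grip in N (left out, the last holds). Time passes only in rows, so rows that do not move let the fingers close. It gives the time, the measured TCP pose, the force, the opening and the grip force at its end, in the units of the state.
- bot.read_state(): the state, without advancing time (a new reading comes with each control period).
- eyes.read_camera(name): name is "scene" or "top"; returns (picture, depth): 400x640x3 uint8, blue, green, red; 400x640 float32, m along the optical axis (not along the pixel's ray), 0 where there is no reading.
- eyes.get_calibration(name): a dict with "K" (3x3 intrinsics, pixels), "distortion" ([k1, k2, p1, p2, k3] as OpenCV has them; the pictures are not rectified), "position" and "rotation" of the camera in the world. Camera axes: x right, y down, z forward; pixel columns grow to the right and rows downward; lengths in m; the calibration is good to about 2 mm. A picture is of the moment at which its call begins. get_calibration takes no time and is no camera call.
- bot.finish_job(): hands the job in; it is judged then, once.
Trained networks look in the newest picture that a camera, given by its name, has taken for a name from the list of things; names that differ only in an ending like _2 or _b are one class to them, and where a whole thing is asked for, a point or a joint stands for the part that bears it (a point fixed in the world has none). Each returns a list of dicts, best first, with "score" (0 to 1); they miss things now and then, are a little off and sometimes report something else, mostly with a low value. They report only what shows in the picture. A call takes as long as a camera call. They do not tell look-alikes from the thing itself.
- spot_in(camera, target): "rect" ([centre column, centre row, width, height] in pixels, round what is visible of it).
The state is a dict: "time": time; "q": joint angles; "joint_vel": joint speeds; "joint_torque": joint torques, N m; "tool_pos": TCP position; "tcp_rot": TCP orientation; "wrist_force": force on the tool from outside, world axes, zero at the start; "torque": the same for the moment, N m; "width": opening from 0.0 (shut) to 1.0 (fully open); "grip_force": force on a finger pad.
Only numpy, scipy, OpenCV 4.12 (cv2) and the standard library are available. Lean on these libraries where they do the work, as an engineer would, in place of code of your own. Each camera call takes 0.05 s, during which the arm holds its last target. There are 200 camera calls.

### The job

The hole punch has to go to the other end of its punching board, but two sprung pins stand in its way. Press the long black release bar behind the punch fully down with a fingertip and, keeping it down all the way, push the punch along the rails past the pins until it is in the end bay; then let go, so that the pins spring back up behind it. Push the punch only, never lift it, and leave the pencil cup, the container and the stapler alone.

Things in the scene. Friction and masses are not known exactly. Their poses are not given: they have to be found in the camera images.
- board: Aluminium board fixed to the desk, 120 x 302 mm. Origin on the desk midway between the pins; y axis along the rails: the punch waits on the -y side and goes to +y. Spans y -190 to +112 mm. Two runners (25 to 51 mm either side of centre, top 14 mm above the desk) carry the punch; dark fences outside them (top 24 mm) guide it, 2 mm play a side. Open at the -y end.
- pins (a point): Point midway between the two steel detent pins, level with the runners' tops (14 mm above the desk). Pins at board x = +38 and -38 mm, each 12 mm (x) by 8 mm (y), 64 mm apart inside, so a finger passes between them. With the bar up they stand 6 mm above the runners.
- end_stop (a point): Centre of the face of the dark end stop, 34 mm high, at board y = +104 mm (this point 17 mm above the desk). The end bay between pins and stop is 100 mm long, the punch 90 mm: it is wholly in the bay with its origin at board y = 49 to 59 mm.
- bar_top (a point): Middle of the flat top of the black release bar between the runners, 40 mm wide, 214 mm long (board y -182 to +32 mm, this point at -75, x = 0). Top 22 mm above the desk when up, 12 mm fully down. It sinks evenly wherever it is pressed, pins with it. A finger can press it behind the punch and slide along it, between the pins, pushing the punch.
- release_bar (a joint): How far the release bar and its pins are down: 0 = up, 0.010 m = fully down on its stop. The pins are below the runners from 0.006 m. A spring brings it up when let go; about 3 N starts it down, 6 N holds it fully down.
- punch: Aluminium two-hole punch, loose on the runners, 100 mm wide (x), 90 mm long (y), 51 mm high, 0.4 to 0.75 kg, axes along the board's. Origin at the centre of its underside, 14 mm above the desk. Two feet straddle the bar (tunnel 52 mm wide, 12 mm high). The press lever on top rises from 43 mm above its underside at the back to 51 mm at the front.
- punch_back (a point): Centre of the punch's flat, upright back plate, the face to push: 45 mm behind the punch's origin (-y), 24 mm above its underside (38 mm above the desk). The plate is 100 mm wide and 24 mm high.
- pencil_cup: Turquoise ceramic pencil cup with three pencils, 74 mm across, 98 mm high (pencils to 150 mm), origin at the centre of its underside. To be left alone.
- container: Round white plastic container with a grey ribbed twist cap, 74 mm across, 66 mm high, origin at the centre of its underside. To be left alone.
- stapler: White stapler lying along its own y axis, 140 x 36 x 57 mm, origin at the centre of its underside. To be left alone.
Things that resemble listed ones, but are neither listed nor needed, are in the scene too. What is shaped like the punch but blue, red or yellow is not meant.

How it is judged:
On the way, in this order (a step that is already met when the one before it is completed fails the run):
1. the release bar is pressed down (at least 7 mm) while the punch is still before the pins (value of joint release_bar above 0.007 m and y of punch in the frame of board below -0.045 m), for 0.05 s.
2. with the bar held down at least 7 mm, the punch is over the pins (value of joint release_bar above 0.007 m and y of punch in the frame of board between -0.02 and 0.035 m), for 0.1 s.
At the end, for the whole second after the job is handed in: The punch is wholly in the end bay (its origin 47.5 to 60.5 mm past the pins along the board), flat on the runners within 3 mm, between the fences and at rest, and the release bar is back up (less than 2 mm down) with the pins standing behind the punch (y of punch in the frame of board between 0.0475 and 0.0605 m and value of joint release_bar below 0.002 m and x of punch in the frame of board between -0.005 and 0.005 m and z of punch in the frame of board between 0.011 and 0.017 m and angle between punch's own z axis and vertical below 0.05 rad and linear speed of punch below 0.01 m/s); the robot touches nothing.
It fails at once if the release bar was let up (less than 7 mm down) while the punch was over the pins (y of punch in the frame of board between -0.043 and 0.043 m and value of joint release_bar below 0.007 m).
It fails at once if the punch was lifted off its runners or tipped (z of punch in the frame of board above 0.024 m or angle between punch's own z axis and vertical above 0.2 rad).
It fails at once if the pencil cup was moved or lifted more than 15 mm, or tipped (distance of pencil_cup from where it was at the start of the episode above 0.015 m or angle between pencil_cup's own z axis and vertical above 0.3 rad).
It fails at once if the round container was moved or lifted more than 15 mm, or tipped (distance of container from where it was at the start of the episode above 0.015 m or angle between container's own z axis and vertical above 0.3 rad).
It fails at once if the stapler was moved or lifted more than 15 mm, or tipped (distance of stapler from where it was at the start of the episode above 0.015 m or angle between stapler's own z axis and vertical above 0.3 rad).
It also fails if it takes over 38 s, if anything falls off the work surface, if the arm or the gripper's body presses on something with over 40 N, if the wrist force passes 120 N, or if a joint passes its speed limit or range.

## Working session

There is one attempt and no reset: what is moved stays moved. The work goes in short steps, Python scripts to look and compute and a tool call to move; the robot and the scene stay as the last step left them, time stands still between calls to the robot, and variables do not carry over. Pictures are saved under pics/ and viewed, at most 10 in all, crops included, and the job is handed in when it is done.

Besides the shell and the picture viewer there is one more tool, called after ">>>" by a JSON object that holds its "method" and its "body", one argument or row to a line. carry_out: Moves the arm, as the interface text tells. Its arguments: {"type":"object","properties":{"series":{"type":"string"},"jaw":{"type":"number"},"grip_force":{"type":"number"}},"required":["series"]}

```bash
mkdir -p pics; cat > h.py <<'E'
import numpy as np, cv2
from workcell import bot, eyes, spot_in
def world(name,u,v,d=None,z=None):
    c=eyes.get_calibration(name)
    p=cv2.undistortPoints(np.array([[[u,v]]],float),np.array(c["K"]),np.array(c["distortion"]))[0,0]
    r=np.array(c["rotation"])@np.array([p[0],p[1],1.]); o=np.array(c["position"])
    if z is not None: d=(z-o[2])/r[2]
    return o+r*d
E
python3 - <<'E'
from h import *
for n in ("scene","top"):
    im,d=eyes.read_camera(n); cv2.imwrite(f"pics/{n}0.png",im); np.save(n+"_d.npy",d); np.save(n+"_i.npy",im)
    for t in ("board","punch","release_bar","pencil_cup","container","stapler"):
        print(n,t,[(round(r["score"],2),np.round(r["rect"]).tolist(), np.round(world(n,*r["rect"][:2],d=d[int(r["rect"][1]),int(r["rect"][0])]),3).tolist()) for r in spot_in(n,t)])
    print(eyes.get_calibration(n)["position"])
print(bot.read_state())
E
```

```text
scene board [(0.91, [338.0, 203.0, 109.0, 45.0], [2.251, 0.822, 1.691])]
scene punch [(0.86, [329.0, 196.0, 34.0, 38.0], [2.314, 0.886, 1.754]), (0.85, [242.0, 178.0, 38.0, 40.0], [2.89, 1.462, 2.33]), (0.79, [356.0, 156.0, 47.0, 34.0], [2.478, 1.049, 1.918]), (0.65, [298.0, 252.0, 54.0, 46.0], [2.106, 0.677, 1.546])]
scene release_bar [(0.81, [329.0, 202.0, 76.0, 22.0], [2.286, 0.857, 1.726])]
scene pencil_cup [(0.56, [469.0, 178.0, 37.0, 52.0], [1.745, 0.316, 1.185])]
scene container [(0.74, [179.0, 203.0, 24.0, 33.0], [2.947, 1.519, 2.387])]
scene stapler [(0.61, [381.0, 277.0, 56.0, 32.0], [1.656, 0.228, 1.096])]
[1.42853820e+00 1.31133610e-04 8.68617078e-01]
top board []
top punch [(0.76, [338.0, 149.0, 44.0, 44.0], [-0.19, -0.603, 0.478]), (0.74, [309.0, 214.0, 37.0, 41.0], [0.392, -0.021, 1.061]), (0.69, [274.0, 282.0, 44.0, 49.0], [1.0, 0.587, 1.669]), (0.68, [394.0, 248.0, 45.0, 50.0], [0.074, -0.339, 0.743])]
top release_bar [(0.74, [310.0, 211.0, 76.0, 35.0], [0.368, -0.045, 1.037]), (0.18, [308.0, 214.0, 27.0, 39.0], [0.401, -0.012, 1.069])]
top pencil_cup [(0.57, [164.0,
[... 203 characters left out ...]
64 0.00561052 1.08711149]
{'time': 0.7, 'q': array([-1.16492222e+00,  2.63842392e-01,  1.60396648e+00, -1.52818716e-05,
        1.27371986e+00, -3.69074853e-02]), 'joint_vel': array([-0.00111251,  0.00207498,  0.00120069,  0.0019337 ,  0.0005786 ,
       -0.00176126]), 'joint_torque': array([ 8.96910774e-05, -5.14839256e+01, -3.67616665e+01, -2.28408212e-04,
        6.12836848e-04, -6.70044585e-06]), 'tool_pos': array([ 0.2891982 , -0.60991517,  0.24533672]), 'tcp_rot': array([ 3.06485031e+00,  6.89844386e-01, -4.14301322e-06]), 'wrist_force': array([1.02590476, 0.07399417, 0.67970911]), 'torque': array([ 0.01322072, -0.02243574, -0.04799224]), 'grip_force': 0.0, 'width': 0.9988983291094291}
```

View pics/top0.png

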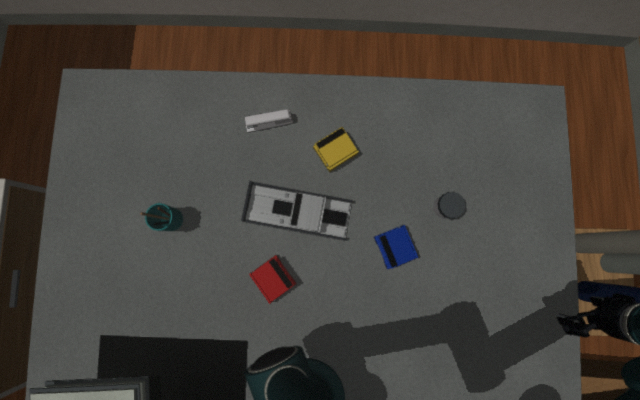

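View pics/scene0.png

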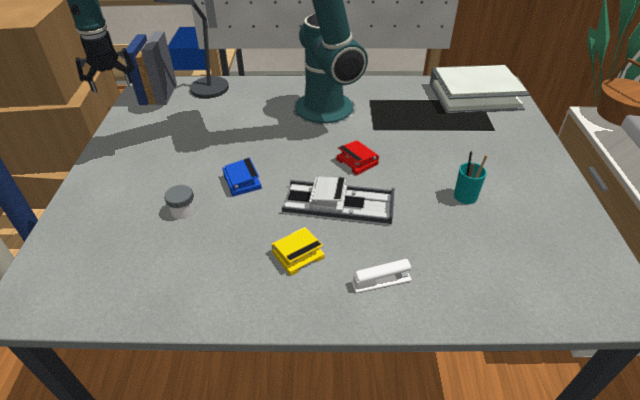

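The top view shows the punch on the board at about (309,213). The end stop is at the left, about (247,205), and the open end at the right, about (352,222). The calibration's rotation is evidently a vector, so I'll fix the helper and zoom in.

```bash
sed -i 's/r=np.array(c\["rotation"\])@/R=np.array(c["rotation"],float); R=R if R.shape==(3,3) else cv2.Rodrigues(R)[0]; r=R@/' h.py
python3 - <<'E'
from h import *
print(eyes.get_calibration("top"))
a=np.load("top_i.npy")[170:250,230:370]; a=cv2.resize(a,None,fx=5.7,fy=5.7,interpolation=cv2.INTER_CUBIC); cv2.imwrite("pics/topc.png",a)
d=np.load("top_d.npy")
for n,(u,v) in dict(punch=(309,214),cup=(164,217),cont=(451,207),stap=(267,119),blue=(396,247),red=(272,280),yel=(338,149)).items(): print(n,np.round(world("top",u,v,d=d[v,u]),3))
# board outline: above desk mask
i=np.load("top_i.npy"); P=np.array([[world("top",u,v,d=d[v,u]) for u in range(235,365)] for v in range(175,245)])
m=((P[...,2]>0.009)).astype(np.uint8)
n,l,s,c=cv2.connectedComponentsWithStats(m); k=1+np.argmax(s[1:,4]); q=P[l==k]
print(s[k]+np.array([235,175,0,0,0])); print(cv2.minAreaRect(q[:,:2].astype(np.float32)*1000))
h=P[l==k]; h=h[h[:,2]>0.047]; print("punch top",len(h),cv2.minAreaRect(h[:,:2].astype(np.float32)*1000),h[:,2].max())
E
```

```text
{'K': array([[371.88114758,   0.        , 315.1398015 ],
       [  0.        , 371.88114758, 196.16703518],
       [  0.        ,   0.        ,   1.        ]]), 'distortion': array([-0.05081273,  0.        ,  0.        ,  0.        ,  0.        ]), 'position': array([0.41867864, 0.00561052, 1.08711149]), 'rotation': array([-2.18961146,  2.12742185, -0.16425812])}
punch [0.508 0.006 0.062]
cup [0.489 0.414 0.043]
cont [ 0.539 -0.39   0.068]
stap [0.78  0.136 0.055]
blue [ 0.424 -0.239  0.048]
red [0.325 0.102 0.048]
yel [ 0.7   -0.071  0.048]Traceback (most recent call last):
  File "<stdin>", line 7, in <module>
  File "h.py", line 4, in world
    c=eyes.get_calibration(name)
ValueError: time passes only in moves, steps and waits
```

View pics/topc.png

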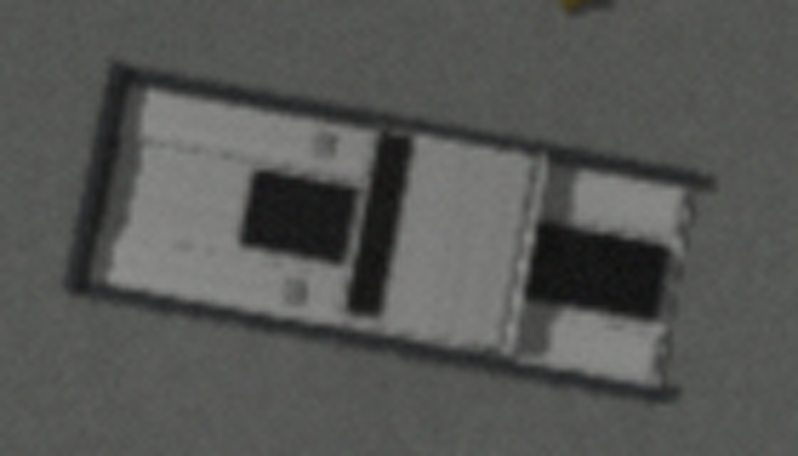

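The crop shows these features:
- End stop: left, around (100,180).
- Pins: (323,145) and (295,292).
- Bar ends: around (246,210) and (664,278).
- Punch back edge: from (545,158) to (515,350).

I'll turn these pixels into poses.

```bash
python3 - <<'E'
from h import *
def w(x,y,z): return world("top",(x+.5)/5.7-.5+230,(y+.5)/5.7-.5+170,z=z)[:2]
src=[];dst=[]
for x,y,z,b in [(323,145,.02,(38,0)),(295,292,.02,(-38,0)),(254,172,.022,(20,32)),(242,246,.022,(-20,32)),(669,240,.022,(20,-182)),(660,316,.022,(-20,-182)),
  (115,65,.024,(60,112)),(72,290,.024,(-60,112)),(672,395,.024,(-60,-190)),(710,182,.024,(60,-190))]:
    src.append(np.array(b)/1e3); dst.append(w(x,y,z))
src=np.array(src);dst=np.array(dst)
def fit(s,d):
    sc,dc=s.mean(0),d.mean(0); U,S,V=np.linalg.svd((s-sc).T@(d-dc)); R=(U@V).T; return R,dc-R@sc
R,t=fit(src,dst)
print(np.linalg.det(R),R,t,np.round((src@R.T+t-dst)*1000,1))
print("yaw of board x",np.degrees(np.arctan2(R[1,0],R[0,0])))
for x,y,z in [(545,158,.052),(515,350,.052)]: print("punch back",(R.T@(w(x,y,z)-t)*1000).round(1))
for x,y,z in [(408,138,.06),(378,315,.06)]: print("lever front?",(R.T@(w(x,y,z)-t)*1000).round(1))
for y in (-.160,-.15,-.14,0,.05): print(y,R@[0,y]+t)
# scene check of pins/board
print(eyes.get_calibration("scene")["rotation"])
from scipy.spatial.transform import Rotation as Ro
s=bot.read_state(); M=Ro.from_rotvec(s["tcp_rot"]).as_matrix(); print("tool y",M[:,1],"tool x",M[:,0])
np.savez("board.npz",R=R,t=t)
E
```

```text
0.9999999999999999 [[ 0.98908578  0.14734085]
 [-0.14734085  0.98908578]] [0.52767493 0.07780283] [[-0.1 -1.6]
 [-0.2 -1.7]
 [ 2.  -1.5]
 [ 0.1 -0.1]
 [-1.2 -2.5]
 [-2.3 -0.5]
 [ 0.9 -1. ]
 [-2.9  0.9]
 [-3.6  4. ]
 [ 7.3  3.9]]
yaw of board x -8.472855978222247
punch back [  46.8 -109.9]
punch back [ -48.8 -111.6]
lever front? [ 43.5 -42. ]
lever front? [-44.1 -43.2]
-0.16 [ 0.50410039 -0.08045089]
-0.15 [ 0.5055738  -0.07056004]
-0.14 [ 0.50704721 -0.06066918]
0 [0.52767493 0.07780283]
0.05 [0.53504197 0.12725712]
[-1.73319294 -1.74169441  0.76470291]
tool y [ 4.28458506e-01 -9.03561456e-01  6.33463769e-05] tool x [ 9.03561458e-01  4.28458506e-01 -1.69617318e-05]
```

```bash
python3 - <<'E'
from h import *
from scipy.spatial.transform import Rotation as Ro
def w(x,y,z): return world("top",(x+.5)/5.7-.5+230,(y+.5)/5.7-.5+170,z=z)[:2]
L=[(323,145,.02,(38,0)),(295,292,.02,(-38,0)),(254,172,.022,(20,32)),(242,246,.022,(-20,32)),(669,240,.022,(20,-182)),(660,316,.022,(-20,-182)),(115,65,.024,(60,112)),(72,290,.024,(-60,112))]
s=np.array([l[3] for l in L])/1e3; d=np.array([w(*l[:3]) for l in L])
sc,dc=s.mean(0),d.mean(0); U,S,V=np.linalg.svd((s-sc).T@(d-dc)); R=(U@V).T; t=dc-R@sc
print(t,np.degrees(np.arctan2(R[1,0],R[0,0])),np.round((s@R.T+t-d)*1000,1))
for x,y,z in [(545,158,.052),(515,350,.052)]: print("back",(R.T@(w(x,y,z)-t)*1000).round(1))
print(R@[0,-.145]+t, "axis",R[:,1]); np.savez("board.npz",R=R,t=t)
E
```

```text
[0.52808301 0.07879471] -8.179984655408022 [[ 0.4 -0.4]
 [ 0.2 -0.9]
 [ 2.2 -0.4]
 [ 0.3  0.8]
 [ 0.1 -1.5]
 [-1.   0.3]
 [ 0.8  0.3]
 [-3.1  1.7]]
back [  45.9 -111.1]
back [ -49.6 -112.4]
[ 0.50745195 -0.06473006] axis [0.14228316 0.989826  ]
```

>>> {"method": "carry_out", "body": {
  "series": "0.0136 0.0342 0 3.5;0.0136 0.0342 0 3.5;0.0136 0.0342 0 3.5;0.0136 0.0342 0 3.5;0.0136 0.0342 0 3.5;0.0136 0.0342 0 3.5;0.0136 0.0342 0 3.5;0.0136 0.0342 0 3.5;0.0136 0.0342 0 3.5;0.0136 0.0342 0 3.5;0.0136 0.0342 0 3.5;0.0136 0.0342 0 3.5;0.0136 0.0342 0 3.5;0.0136 0.0342 0 3.5;0.0136 0.0342 0 3.5;0.0136 0.0342 0 3.5;0 0 0 0;0 0 0 0",
  "jaw": -1
}}

```text
time: 2.95
tool_pos: [0.5067, -0.0629, 0.2453]
tcp_rot: [2.382, 2.048, -0.001]
wrist_force: [-0.7, -0.8, -0.1]
width: 0.003
grip_force: 0.0
```

>>> {"method": "carry_out", "body": {
  "series": "0 0 -0.04 0;0 0 -0.04 0;0 0 -0.04 0;0 0 -0.04 0;0 0 -0.03 0.4;0 0 0 0;0 0 0 0"
}}

```text
time: 3.82
tool_pos: [0.5076, -0.0636, 0.0564]
tcp_rot: [2.376, 2.054, 0.001]
wrist_force: [1.1, -0.1, -0.3]
width: 0.002
grip_force: 0.0
```

```bash
python3 - <<'E'
from h import *
i,_=eyes.read_camera("scene"); a=cv2.resize(i[140:250,250:420],None,fx=4.6,fy=4.6,interpolation=cv2.INTER_CUBIC); cv2.imwrite("pics/s1.png",a); print(bot.read_state()["tool_pos"],bot.read_state()["wrist_force"])
E
```

```text
[ 0.5081822  -0.06347513  0.05699302] [-0.02185785 -1.29952921  0.50749462]
```

View pics/s1.png

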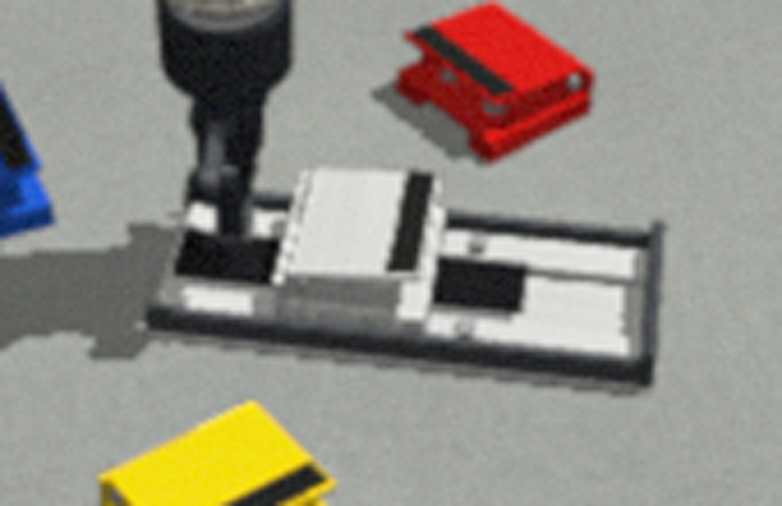

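The closed fingertip, at about (232,235), is over the bar behind the punch with a gap to its back plate. I'll press down gradually.

>>> {"method": "carry_out", "body": {
  "series": "0 0 -0.008 0;0 0 -0.008 0;0 0 -0.004 0;0 0 -0.004 0;0 0 -0.003 0;0 0 0 0;0 0 0 0"
}}

```text
time: 4.75
tool_pos: [0.5066, -0.0626, 0.0284]
tcp_rot: [-2.375, -2.056, 0.001]
wrist_force: [-2.5, 0.6, 5.1]
width: 0.001
grip_force: 2.5
```

>>> {"method": "carry_out", "body": {
  "series": "0 0 -0.002 0;0 0 -0.001 0;0 0 0 0;0 0 0 0"
}}

```text
time: 5.25
tool_pos: [0.5066, -0.0626, 0.0259]
tcp_rot: [-2.375, -2.056, 0.001]
wrist_force: [-4.6, 0.5, 8.7]
width: 0.005
grip_force: 4.4
```

>>> {"method": "carry_out", "body": {
  "series": "0 0 -0.001 0;0 0 0 0;0 0 0 0"
}}

```text
time: 5.62
tool_pos: [0.5067, -0.0626, 0.0257]
tcp_rot: [-2.375, -2.056, 0.001]
wrist_force: [-6.6, 1.2, 15.3]
width: -0.004
grip_force: 7.7
```

>>> {"method": "carry_out", "body": {
  "series": "0.0007 0.005 0 0;0.0007 0.005 0 0;0.0007 0.005 0 0;0.0007 0.005 0 0;0.0007 0.005 0 0;0.0007 0.005 0 0;0.0007 0.005 0 0;0.0007 0.005 0 0"
}}

```text
time: 6.62
tool_pos: [0.5147, -0.0248, 0.026]
tcp_rot: [2.369, 2.054, 0.001]
wrist_force: [-1.0, -9.3, 8.5]
width: 0.001
grip_force: 5.7
```

```bash
cat > look.py <<'E'
from h import *
import sys
b=np.load("board.npz"); s=bot.read_state(); print("tcp board",(b["R"].T@(s["tool_pos"][:2]-b["t"])*1000).round(1),s["tool_pos"][2],s["wrist_force"].round(1))
i,_=eyes.read_camera("scene"); a=cv2.resize(i[140:250,250:420],None,fx=4.6,fy=4.6,interpolation=cv2.INTER_CUBIC); cv2.imwrite(f"pics/{sys.argv[1]}.png",a)
E
python3 look.py s2
```

```text
tcp board [   1.5 -104.4] 0.025953725637212245 [-1.  -9.3  8.5]
```

View pics/s2.png

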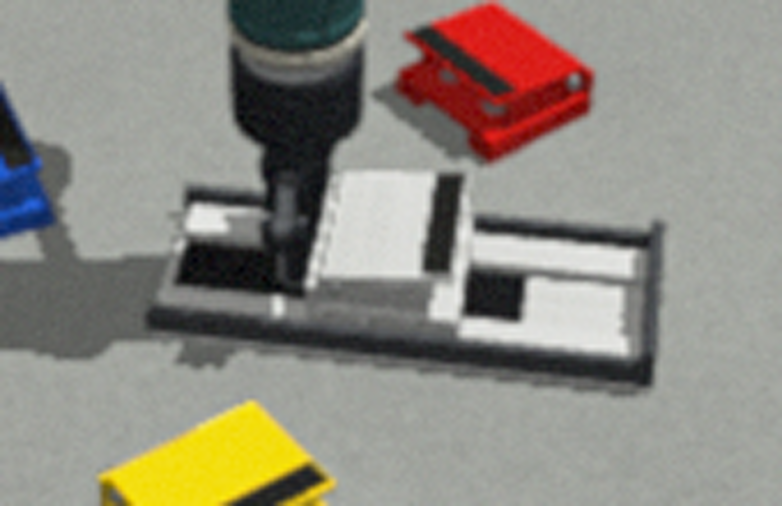

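The punch is sliding ahead of the finger and the pins, at about (495,250), have dropped out of sight. I'll carry on with slightly more press.

>>> {"method": "carry_out", "body": {
  "series": "0.0007 0.005 -0.0005 0;0.0007 0.005 -0.0005 0;0.0007 0.005 0 0;0.0007 0.005 0 0;0.0007 0.005 0 0;0.0007 0.005 0 0;0.0007 0.005 0 0;0.0007 0.005 0 0;0.0007 0.005 0 0;0.0007 0.005 0 0;0.0007 0.005 0 0;0.0007 0.005 0 0;0.0007 0.005 0 0;0.0007 0.005 0 0;0.0007 0.005 0 0;0.0007 0.005 0 0;0.0007 0.005 0 0;0 0 0 0"
}}

```text
time: 8.93
tool_pos: [0.5275, 0.0602, 0.0259]
tcp_rot: [2.368, 2.054, 0.003]
wrist_force: [-1.8, -10.4, 13.7]
width: -0.0
grip_force: 7.5
```

```bash
python3 look.py s3; python3 - <<'E'
from h import *
i,_=eyes.read_camera("top"); cv2.imwrite("pics/t3.png",cv2.resize(i[170:250,230:370],None,fx=5.7,fy=5.7,interpolation=cv2.INTER_CUBIC))
E
```

```text
tcp board [  2.1 -18.5] 0.02593693694324546 [ -1.8 -10.4  13.7]
```

View pics/t3.png

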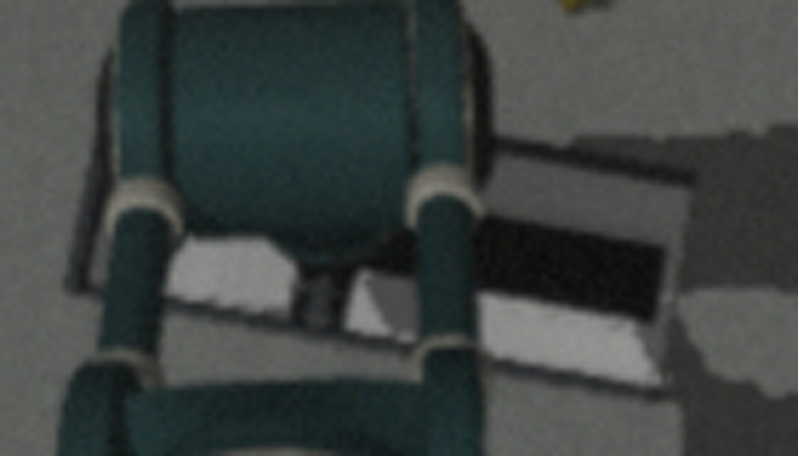

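View pics/s3.png

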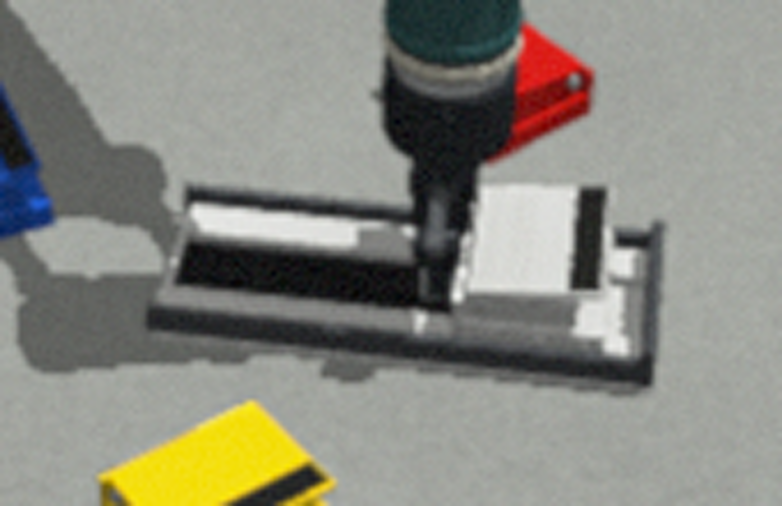

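The punch has gone past the pins. In the scene view its front is at about (610,270), short of the end stop at (640,290). I'll measure the remaining distance from the lever stripe.

```bash
python3 - <<'E'
from h import *
b=np.load("board.npz")
def B(x,y,z): return (b["R"].T@(world("scene",(x+.5)/4.6-.5+250,(y+.5)/4.6-.5+140,z=z)[:2]-b["t"])*1000).round(1)
print("pins",B(475,245,.02),B(463,328,.02)," stop top outer",B(662,225,.034),B(650,383,0.0),"bar end",B(525,265,.022),B(522,312,.022))
for n,p in dict(s1=[(437,173),(415,271)],s2=[(465,175),(452,275)],s3=[(607,188),(601,290)]).items(): print(n,[B(*q,.064) for q in p])
# subpixel lever stripe tracking on the raw scaled pictures
I={n:cv2.imread(f"pics/{n}.png",0) for n in("s1","s2","s3")}
for n,(x,y) in dict(s1=(418,220),s2=(450,225),s3=(592,240)).items():
    row=I[n][y-3:y+4,x-30:x+50].mean(0); print(n,row[::4].astype(int).tolist())
E
```

```text
pins [-35.6  -1. ] [38.1 -1.1]  stop top outer [-54.8 111.4] [ 47.8 111.1] bar end [-19.7  30.9] [21.6 32.3]
s1 [array([-48.4, -27.4]), array([ 40.3, -30.4])]
s2 [array([-49. , -10.4]), array([40.6, -9. ])]
s3 [array([-49.3,  75.4]), array([40.8, 76.4])]
s1 [219, 211, 169, 92, 38, 34, 39, 36, 42, 103, 159, 200, 224, 214, 155, 71, 45, 46, 47, 47]
s2 [219, 191, 121, 56, 32, 37, 36, 34, 45, 119, 183, 215, 210, 153, 66, 46, 39, 42, 43, 46]
s3 [218, 224, 201, 125, 46, 31, 40, 36, 34, 47, 123, 202, 192, 124, 57, 41, 37, 40, 41, 40]
```

>>> {"method": "carry_out", "body": {
  "series": "0.0005 0.004 0 0;0.0005 0.004 0 0;0.0005 0.004 0 0;0.0005 0.003 0 0;0 0 0 0;0 0 0 0"
}}

```text
time: 9.78
tool_pos: [0.5294, 0.075, 0.0259]
tcp_rot: [2.369, 2.054, 0.003]
wrist_force: [-1.1, -11.4, 14.8]
width: 0.003
grip_force: 7.9
```

```bash
python3 look.py s4
```

```text
tcp board [ 1.9 -3.6] 0.02594161743626891 [ -1.1 -11.4  14.8]
```

View pics/s4.png

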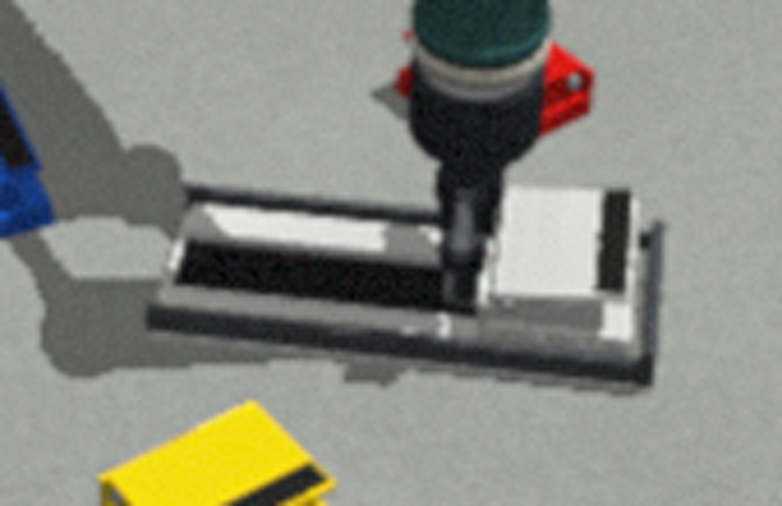

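The punch front, at about (637,250), is just short of the stop, so its origin is at about 53–55 mm, inside the bay. I'll back off while still pressing, then lift.

>>> {"method": "carry_out", "body": {
  "series": "-0.0006 -0.004 0 0;-0.0006 -0.004 0 0;-0.0006 -0.004 0 0;0 0 0 0;0 0 0.004 0;0 0 0.004 0;0 0 0.005 0;0 0 0.02 0;0 0 0.04 0;0 0 0.05 0;-0.02 -0.05 0.04 0;-0.02 -0.06 0.03 0;-0.02 -0.06 0 0;-0.02 -0.06 0 0;-0.02 -0.06 0 0;0 0 0 0;0 0 0 0"
}}

```text
time: 11.95
tool_pos: [0.4276, -0.2123, 0.2092]
tcp_rot: [-2.374, -2.052, 0.001]
wrist_force: [0.0, -0.1, -0.5]
width: 0.003
grip_force: 0.0
```

```bash
python3 look.py s5; python3 - <<'E'
from h import *
i,_=eyes.read_camera("top"); cv2.imwrite("pics/t5.png",cv2.resize(i[170:250,230:370],None,fx=5.7,fy=5.7,interpolation=cv2.INTER_CUBIC))
E
```

```text
tcp board [ -58.1 -302.4] 0.20918791861398123 [ 0.  -0.1 -0.5]
```

View pics/t5.png

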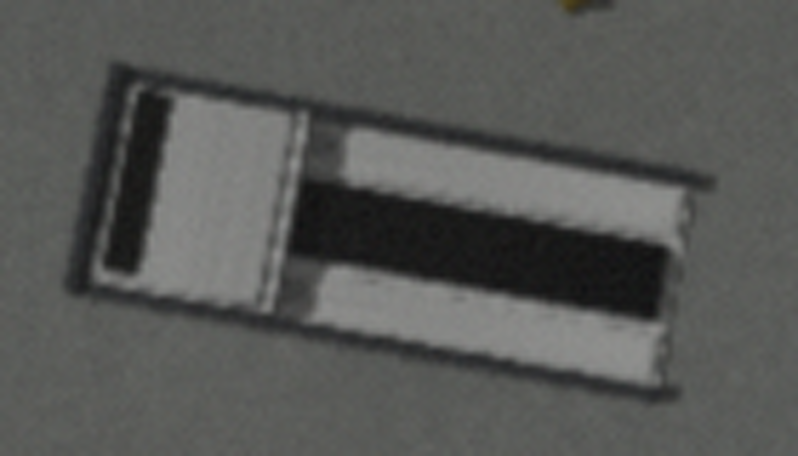

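View pics/s5.png

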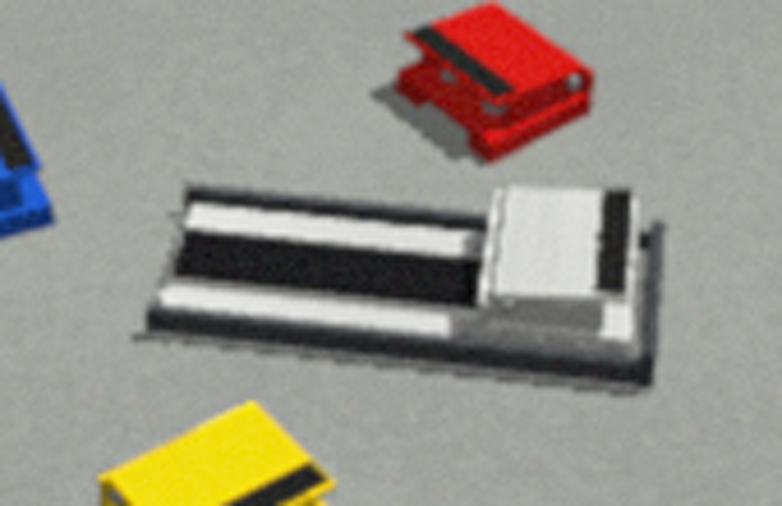

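```bash
python3 - <<'E'
from h import *
b=np.load("board.npz")
B=lambda x,y,z:(b["R"].T@(world("top",(x+.5)/5.7-.5+230,(y+.5)/5.7-.5+170,z=z)[:2]-b["t"])*1000).round(1)
print("back edge",B(307,113,.052),B(272,312,.052))
_,d=eyes.read_camera("top"); d0=np.load("top_d.npy")
for n,f in (("bar",[0,-.15]),("runner",[.038,-.15])):
    p=b["R"]@f+b["t"]; P=[(u,v) for u in range(280,350) for v in range(195,240) if 0][:0]
# bar patch visible in both pictures: crop px (560..640,250..290)
s=np.s_[170+45:170+50,230+100:230+111]; print("bar depth change mm",(np.median(d[s])-np.median(d0[s]))*1000)
E
```

```text
back edge [47.8  8.4] [-51.6   7.4]
bar depth change mm -0.1924038
```

```bash
python3 -c "
from workcell import bot
print(bot.finish_job())"
```

```text
the job is handed in; nothing more can be done
None
```

I pushed the punch into the end bay with the bar held down, then let go and handed the job in: the punch's origin measures about 53 mm past the pins and the bar is back up, though shadow hid the pins in the last pictures and no verdict came back.

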